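# Release the ratchet and fold the trivet flat

## Task

One of the two folding aluminium trivets still has its grid propped up at a slant on its ratchet. On that one, first flip the pawl lever back off the toothed wheel so that it stays off, then press the grid down until it lies fully flat, and let go. Leave the other trivet, which is flat already, alone.

Things in the scene. Friction and masses are not known exactly. Their poses are not given: they have to be found in the camera images.
- rack_edge (a point): Propped 200x160x8 mm grid: top face, mid of its solid end plate (40 mm towards hinge, 15 beyond, full width). z = grid's normal, start slant 0.5-0.56 rad, this end up. Hinge: parallel to y, 190 mm along +x (away from robot), 4 below the face, 55 above counter. Flat = end stop, point at 59 mm height. Stiff hinge: stays where left; push 2-4 N with pawl off; blocked with pawl on. Trivet fixed.
- pawl (a joint): Turn of the dark steel pawl lever of the propped trivet, rad: 0 = nose in the toothed wheel (start), 1.57 = thrown right back to its stop. Its level axis is parallel to the grid's hinge, 104 mm above the counter. Weighted over centre: let go below 0.3 it falls back into the wheel, beyond 0.5 it falls on to 1.57 and stays. Moves with under 1 N.
- pawl_tab (a point): On the axis of the pawl's thumb bar: 12 mm dia., parallel to the grid's y, from 5 to 67 mm outside the grid's -y side, this point 48 outside; free around its outer 35. Tops a 62 mm lever; start height 162 mm, pivot 21 mm towards grid's -x and 58 lower. Flip by pushing it level, 45 mm or more, from the hinge's side towards grid's -x; thrown back it is 79 mm further that way, 125 high.
- trivet_flat: The other trivet, of the same make but already folded flat with its pawl lever thrown back: 250 mm long, 200 mm wide, grid top 59 mm and lever's thumb bar 131 mm above the counter. Origin under its middle, on the counter; x from the grid's free end to its hinge, lever on the -y side. Does not slide. A bystander, to be left alone.

How it is judged:
By the outcome, as a careful person would: the job done as asked, in the order asked, and still so for the second after the job is handed in, with the robot touching nothing.
It also fails if it takes over 38 s, if anything falls off the work surface, if the arm or the gripper's body presses on something with over 40 N, if the wrist force passes 120 N, or if a joint passes its speed limit or range.

## Robot

A 6-joint arm with a two-finger parallel gripper is mounted at the origin on the work surface. World frame = base frame: x ahead of the robot, y to its left, z up, the work surface at z = 0. Lengths are in mm, angles in rad, forces in N, time in s.
With the tool pointing down it reaches from about 375 to 925 mm from the base axis. Payload 5.7 kg.
Tool frame: the origin (TCP) lies at the very end of the fingers, on their centre line; the grasp point (between the pads) lies 19 mm behind it; x points along the fingers, z is the direction in which the jaws open and shut, and the axes are right-handed (so a half turn about x gives the same grasp; the last joint's range is limited). The gripper opens to 88 mm and grips with 3 to 60 N. Pads are 20 mm wide; open, the fingers measure 115 mm over their backs; the gripper's body (75 mm by 178 mm) begins 61 mm behind the grasp point.
Start: joints at [-1.433, 0.359, 1.51, -0, 1.272, -0.115], TCP at [150.056, -580.901, 222.623] pointing down, gripper open.
Joint ranges: [-2.97, 2.97], [-1.01, 2.36], [0.21, 2.38], [-0.96, 4.11], [0.2, 2.71], [-2.98, 2.98]. Speed limits (rad/s): [2.39, 2.39, 3.14, 3.14, 3.14, 3.14].

## Interface

Orientations are given as a unit quaternion [x, y, z, w].
In Python, from bench import env, eyes gives the robot as it stands.
- The arm moves only by the tool drive_tool, never from a script. Its argument "moves" is one flat list of numbers, 6 for each row, row after row: the shift along the world's x, y, z in mm, then the turn, a rotation vector about the world's x, y, z in rad. A call has 1 to 8 rows; each row shifts and turns the commanded pose from where the row before left it; what a row does not reach is not made up. A row lasts 1/8 s, in which the tool goes at most 62.5 mm and 10.7 degrees, less where a joint would pass 70% of its speed; a pose out of reach is approached as far as the arm can. A call is refused whole if a number of a shift passes 62.5 or a number of a turn 0.188, either way. A call with a gripper value outside its range is refused whole. "claw" is the finger opening in mm, from 0 to 87.8, set as the call begins (left out, the last holds). The fingers move at their own pace and stop on an object; "squeeze" is the grip in N (left out, the last holds). Time passes only in rows, so rows that do not move let the fingers close. It gives the time, the measured TCP pose, the force and the opening at its end, in the units of the state.
- env.state(): the state, without advancing time (a new reading comes with each control period).
- eyes.get_image(name): name is "side" or "top" or "wrist"; returns a dict with "pixels" (400x640x3 uint8, red, green, blue), "camera_matrix" (3x3 intrinsics, pixels), "distortion" ([k1, k2, p1, p2, k3] as OpenCV has them; the pictures are not rectified), "R" (3x3) and "t" (3): a world point X has camera coordinates R X + t. Camera axes: x right, y down, z forward; pixel columns grow to the right and rows downward; lengths in mm; the calibration is good to about 2 mm. A picture is of the moment at which its call begins. There is no depth.
- env.close_job(): hands the job in, once; it reports no verdict.
The state is a dict: "time": time; "qpos": joint angles; "qvel": joint speeds; "tau": joint torques, N m; "tool_pos": TCP position; "ee_rot": TCP orientation; "force": force on the tool from outside, world axes, zero at the start; "moment": the same for the moment, N m; "gripper_width": opening from 0.0 (shut) to 1.0 (fully open).
Only numpy, scipy, OpenCV 4.12 (cv2) and the standard library are available. Lean on these libraries where they do the work, as an engineer would, in place of code of your own. Each camera call takes 0.05 s, during which the arm holds its last target. There are 200 camera calls.

## Working session

There is one attempt and no reset: what is moved stays moved. The work goes in short steps, Python scripts to look and compute and a tool call to move; the robot and the scene stay as the last step left them, time stands still between calls to the robot, and variables do not carry over. Pictures are saved under pics/ and viewed, about 8 in all and at most 12, crops included, and the job is handed in when it is done.

Besides the shell and the picture viewer there is one more tool, called after ">>>" in YAML: its name, and indented under it one key for each argument. drive_tool: Moves the arm, as the interface text tells. Its arguments: {"type":"object","properties":{"moves":{"type":"array"},"claw":{"type":"number"},"squeeze":{"type":"number"}},"required":["moves"]}

```bash
mkdir -p pics; cat > h.py <<'E'
import numpy as np, cv2
from bench import env, eyes
def snap(n,f):
    im=eyes.get_image(n); cv2.imwrite('pics/'+f,im['pixels'][:,:,::-1]); np.savez('pics/'+f[:-4]+'.npz',**{k:np.array(v) for k,v in im.items()}); return im
def load(f): return dict(np.load('pics/'+f+'.npz'))
def ray(im,p):
    u=cv2.undistortPoints(np.array([[p]],float),im['camera_matrix'],np.array(im['distortion'],float))[0,0]
    R=np.array(im['R']);d=R.T@np.array([u[0],u[1],1]);return -R.T@np.array(im['t']).ravel(),d/np.linalg.norm(d)
def onz(im,p,z):
    c,d=ray(im,p);return c+d*(z-c[2])/d[2]
def tri(a,p,b,q):
    c,d=ray(a,p);e,f=ray(b,q);s=np.linalg.lstsq(np.c_[d,-f],e-c,rcond=None)[0]
    x,y=c+d*s[0],e+f*s[1];return (x+y)/2,np.linalg.norm(x-y)
def proj(im,X):
    return cv2.projectPoints(np.array(X,float).reshape(-1,1,3),cv2.Rodrigues(np.array(im['R']))[0],np.array(im['t'],float),im['camera_matrix'],np.array(im['distortion'],float))[0].reshape(-1,2)
E
python3 - <<'E'
from h import *
for n in('side','top'): 
    im=snap(n,n+'0.png'); print(n,ray(im,(320,200)))
print(env.state())
E
```

```text
side (array([ 371.76287754, -840.88554713,  653.05572643]), array([ 0.17903323,  0.81810078, -0.54649632]))
top (array([ 464.36142781,  -49.01493203, 1009.77472776]), array([ 9.94841780e-02,  4.66844994e-04, -9.95039035e-01]))
{'time': 0.1, 'qpos': array([-1.43305933e+00,  3.59449930e-01,  1.51131320e+00,  4.56816482e-06,
        1.27251171e+00, -1.15114951e-01]), 'qvel': array([-0.00248608, -0.00019674, -0.00164502, -0.00042211, -0.00011289,
        0.00080799]), 'tau': array([-3.38950931e-04, -5.16357493e+01, -2.71406829e+01,  6.75750151e-02,
        2.76754639e-02, -2.57486670e-05]), 'tool_pos': array([ 149.99907524, -580.30376581,  221.88775493]), 'ee_rot': array([ 0.4333818 ,  0.55947787, -0.43254807,  0.55862948]), 'force': array([ 0.10622753,  0.26997818, -0.09973482]), 'moment': array([ 0.02848257, -0.02916856, -0.0407595 ]), 'gripper_width': 1.0007234645524976}
```

View pics/top0.png

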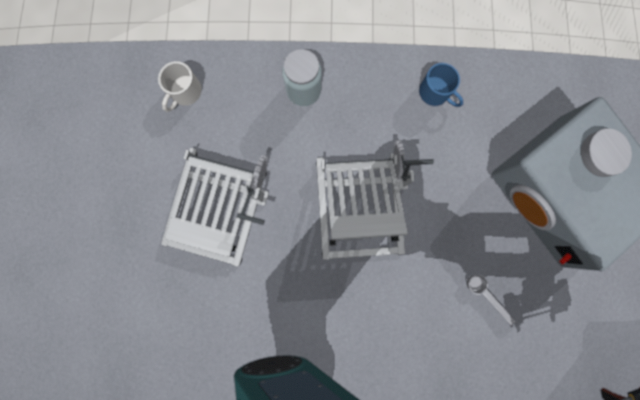

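View pics/side0.png

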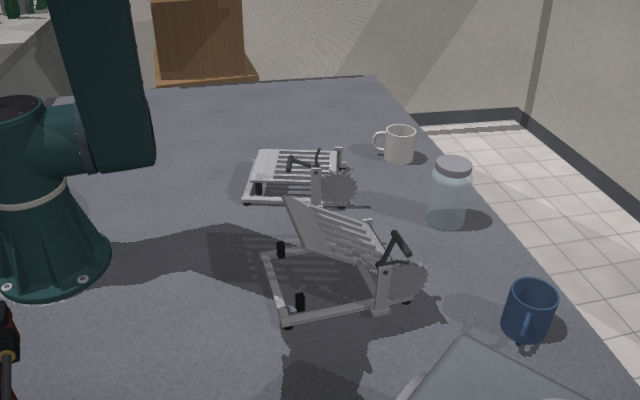

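The top view shows the propped trivet at about (362,205), with its dark thumb bar at (405–433,163). The flat one is at (210,210). In the side view the bar runs from (393,235) to (408,256). I'll zoom in on both views.

```bash
python3 - <<'E'
from h import *
a=cv2.imread('pics/top0.png')[130:270,300:450]; b=cv2.imread('pics/side0.png')[180:335,250:440]
r=lambda i:cv2.resize(i,(400,int(i.shape[0]*400/i.shape[1])),interpolation=cv2.INTER_CUBIC)
A,B=r(a),r(b);h=max(len(A),len(B));C=np.zeros((h,800,3),np.uint8);C[:len(A),:400]=A;C[:len(B),400:]=B
cv2.imwrite('pics/z.png',C)
t,s=load('top0'),load('side0')
print('bar top-view z162', onz(t,(432,162),162),onz(t,(408,163),162))
print('side z162',onz(s,(408,255),162),onz(s,(395,234),162))
print(tri(t,(432,162),s,(408,255)))
print('end plate corners',tri(t,(333,238),s,(308,252)),onz(t,(330,238),150),onz(t,(404,235),150))
for p in [(495,180),(600,100),(515,190),(407,65),(300,50)]: print(p,onz(t,p,200))
E
```

```text
bar top-view z162 [ 635.28827599 -285.65243212  162.        ] [ 631.79961695 -233.87468226  162.        ]
side z162 [ 635.71403941 -284.53747747  162.        ] [ 633.38315591 -228.71291078  162.        ]
(array([ 635.20155633, -285.4508108 ,  162.80201553]), np.float64(0.15113386755415065))
end plate corners (array([492.60849071, -85.28451254,  30.27597227]), np.float64(43.16653093605871)) [470.38922585 -71.20458066 150.        ] [ 479.37661794 -227.90233877  150.        ]
(495, 180) [ 593.81286796 -406.7847493   200.        ]
(600, 100) [ 777.36569123 -655.1343655   200.        ]
(515, 190) [ 574.11895427 -449.29091145  200.        ]
(407, 65) [ 833.32404423 -225.24699614  200.        ]
(300, 50) [ 8.60081921e+02 -5.24557587e-01  2.00000000e+02]
```

View pics/z.png

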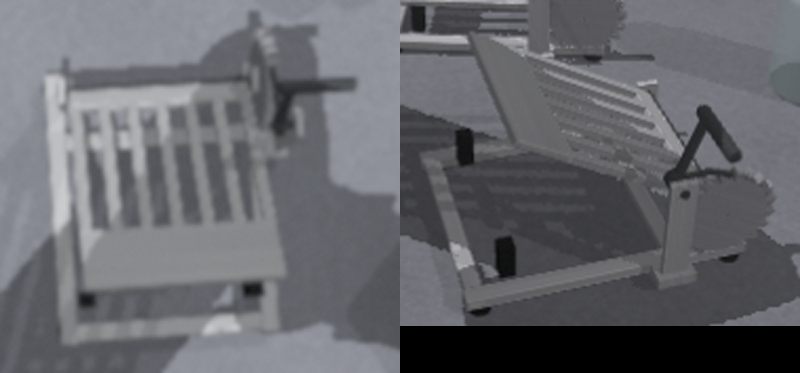

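```bash
python3 - <<'E'
from h import *
t,s=load('top0'),load('side0')
print('machine corner',tri(t,(495,180),s,(462,336)))
a,b=onz(t,(331.9,238.7),162),onz(t,(407.6,233.1),162)
print('free end',a,b,'yaw',np.arctan2(*(-(a-b)[:2]*[1,-1]))if 0 else np.arctan2(-(a-b)[0],(a-b)[1]),np.linalg.norm(a-b))
c=onz(t,(408.7,162.2),162);d=onz(t,(433.1,161.5),162);print('bar',c,d,np.arctan2(d[0]-c[0],c[1]-d[1]))
# side free-end corner: crop (470,33)->,(515,143)
A=np.array([250+70/2.105,180+33/2.105]);B=np.array([250+118/2.105,180+143/2.105])
print(tri(t,(331.9,238.7),s,A),tri(t,(407.6,233.1),s,B),A,B)
for yaw in(.055,.067,.08):
  x=np.array([np.cos(yaw),np.sin(yaw),0]);y=np.array([-x[1],x[0],0])
  m=(a+b)/2; piv_edge=m+x*15*np.cos(.53); tab=d*[1,1,1]+19*y
  # tab relative to rack_edge in grid frame
  print(yaw,'edge',piv_edge,'tab',tab,'lateral',(tab-piv_edge)@y,'expect -128')
E
```

```text
machine corner (array([ 628.14815883, -441.8001553 ,  146.57208044]), np.float64(53.915975197223204))
free end [468.92755524 -74.86342393 162.        ] [ 483.25255822 -232.98979848  162.        ] yaw 0.09034550216404834 158.77391485664407
bar [ 633.56287805 -235.38399389  162.        ] [ 636.43439549 -288.04933035  162.        ] 0.0544699257341911
(array([469.41310349, -75.00502214, 159.24743878]), np.float64(0.9484467967051903)) (array([ 483.34981339, -233.63820221,  159.03393261]), np.float64(0.06295032071353755)) [283.25415677 195.67695962] [306.05700713 247.93349169]
0.055 edge [ 489.01259279 -153.21515419  162.        ] tab [ 635.38992226 -269.07806061  162.        ] lateral -123.73440275693662 expect -128
0.067 edge [ 489.00312509 -153.0601387   162.        ] tab [ 635.16234769 -269.0919599   162.        ] lateral -125.55682819451515 expect -128
0.08 edge [ 488.99077013 -152.89234676  162.        ] tab [ 634.9160163  -269.11009793  162.        ] lateral -127.50762406199533 expect -128
```

>>> drive_tool:
  moves: [31, 35, 10, 0, 0, 0.175, 31, 35, 10, 0, 0, 0.175, 31, 35, 10, 0, 0, 0.175, 31, 35, 10, 0, 0, 0.175, 31, 35, 10, 0, 0, 0.175, 31, 35, 10, 0, 0, 0.175, 31, 35, 10, 0, 0, 0.175, 31, 35, 10, 0, 0, 0.175]
  claw: 0

```text
time: 1.1
tool_pos: [398.7, -299.5, 302.7]
ee_rot: [-0.031, 0.707, 0.031, 0.706]
force: [0.3, -0.6, 0.0]
gripper_width: 0.133
```

>>> drive_tool:
  moves: [36, 10, 0, 0, 0, 0, 36, 10, 0, 0, 0, 0, 36, 10, 0, 0, 0, 0, 36, 10, 0, 0, 0, 0, 36, 10, 0, 0, 0, 0, 36, 10, 0, 0, 0, 0, 36, 10, 0, 0, 0, 0, 36, 10, 0, 0, 0, 0]

```text
time: 2.1
tool_pos: [686.9, -220.4, 301.9]
ee_rot: [-0.029, 0.707, 0.029, 0.706]
force: [-0.1, 0.2, 0.3]
gripper_width: 0.006
```

>>> drive_tool:
  moves: [2, -24, 0, 0, 0, 0, 2, -24, 0, 0, 0, 0, 0, 0, -26, 0, 0, 0, 0, 0, -26, 0, 0, 0, 0, 0, -26, 0, 0, 0, 0, 0, -26, 0, 0, 0, 0, 0, -26, 0, 0, 0, 0, 0, -26, 0, 0, 0]

```text
time: 3.1
tool_pos: [688.7, -271.2, 146.0]
ee_rot: [-0.028, 0.707, 0.028, 0.706]
force: [-1.4, -0.1, 0.3]
gripper_width: 0.003
```

```bash
python3 - <<'E'
from h import *
s=env.state();print(s['tool_pos'],s['force'],s['time'])
i=snap('side','side1.png');print(proj(i,[s['tool_pos'],[634.8,-268.5,162]]))
a=cv2.imread('pics/side1.png')[100:340,240:560];cv2.imwrite('pics/z1.png',cv2.resize(a,None,fx=2,fy=2))
E
```

```text
[ 688.69220615 -271.22891934  145.99520255] [-1.40085842 -0.11761377  0.3116129 ] 3.1
[[434.68638164 253.47613881]
 [403.97769421 248.74942853]]
```

View pics/z1.png

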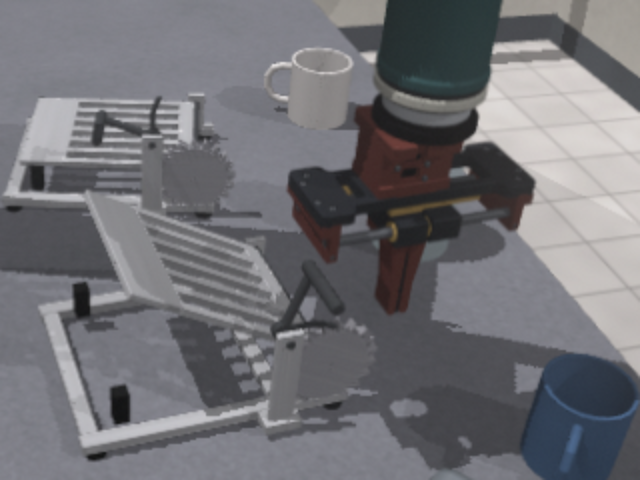

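The closed fingers are at crop (395,305), on the hinge side of the bar (320,285) and clear of everything. Next is the push towards -x.

>>> drive_tool:
  moves: [-12, -1, 0, 0, 0, 0, -12, -1, 0, 0, 0, 0, -12, -1, 0, 0, 0, 0, -12, -1, 0, 0, 0, 0, -12, -1, 0, 0, 0, 0, -12, -1, 0, 0, 0, 0, -12, -1, 0, 0, 0, 0, -12, -1, 0, 0, 0, 0]

```text
time: 4.15
tool_pos: [593.2, -276.9, 146.6]
ee_rot: [-0.029, 0.707, 0.029, 0.706]
force: [0.1, 0.8, -0.3]
gripper_width: 0.004
```

>>> drive_tool:
  moves: [0, 0, 0, 0, 0, 0, 0, 0, 0, 0, 0, 0, 14, 0, 0, 0, 0, 0, 10, 0, 30, 0, 0, 0, 0, 0, 40, 0, 0, 0, 0, 0, 0, 0, 0, 0]

```text
time: 4.9
tool_pos: [621.7, -278.1, 220.5]
ee_rot: [-0.031, 0.704, 0.028, 0.709]
force: [0.6, 0.7, 0.1]
gripper_width: 0.006
```

```bash
python3 - <<'E'
from h import *
s=env.state();print(s['tool_pos'],s['force'],s['time'])
i=snap('side','side2.png')
a=cv2.imread('pics/side2.png')[100:340,240:560];cv2.imwrite('pics/z2.png',cv2.resize(a,None,fx=2,fy=2))
x=np.array([.9968,.08]);e=np.array([634.8,-268.5])-79*x;y=np.array([-.08,.9968])
print((proj(i,[[*e,125],[*(e-19*y),125]])-[240,100])*2)
E
```

```text
[ 621.74827102 -278.05370076  220.45679989] [0.63360899 0.67199748 0.14674043] 4.9
[[231.68122836 350.63327401]
 [239.91406961 366.37118289]]
```

View pics/z2.png

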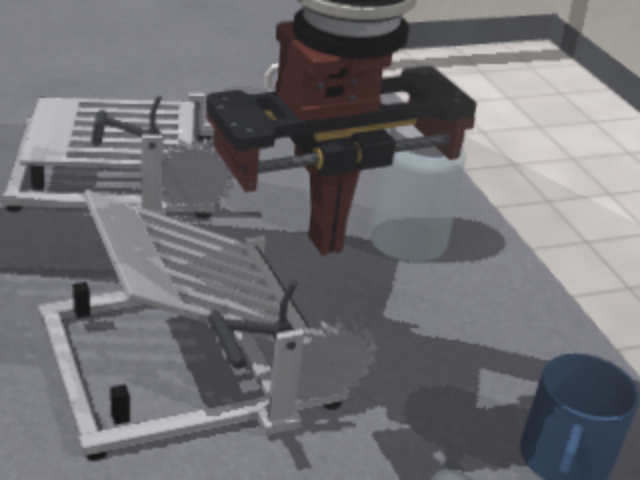

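The pawl is thrown back: its bar end is at crop (240,365), and I predicted (240,366). Next, over the end plate.

>>> drive_tool:
  moves: [0, 0, 40, 0, 0, 0, -22, 21, 0, 0, 0, 0, -22, 21, 0, 0, 0, 0, -22, 21, 0, 0, 0, 0, -22, 21, 0, 0, 0, 0, -22, 21, 0, 0, 0, 0, -22, 20, 0, 0, 0, 0, 0, 0, -30, 0, 0, 0]

```text
time: 5.95
tool_pos: [485.8, -150.7, 227.0]
ee_rot: [-0.03, 0.706, 0.029, 0.707]
force: [-0.1, -0.2, 0.1]
gripper_width: 0.006
```

>>> drive_tool:
  moves: [0, 0, -30, 0, 0, 0, 0, 0, -25, 0, 0, 0, 0, 0, -15, 0, 0, 0, -2, 0, -10, 0, 0, 0, 0, 0, 0, 0, 0, 0]

```text
time: 6.58
tool_pos: [483.7, -151.8, 146.1]
ee_rot: [-0.029, 0.707, 0.029, 0.706]
force: [1.1, -0.9, 0.7]
gripper_width: 0.006
```

>>> drive_tool:
  moves: [-4, 0, -10, 0, 0, 0, -4, 0, -10, 0, 0, 0, -3, 0, -10, 0, 0, 0, -3, 0, -10, 0, 0, 0]

```text
time: 7.08
tool_pos: [470.1, -152.1, 106.1]
ee_rot: [-0.029, 0.706, 0.029, 0.707]
force: [0.9, -2.4, 3.0]
gripper_width: 0.005
```

```bash
python3 - <<'E'
from h import *
s=env.state();print(s['tool_pos'],s['force'],s['time'])
i=snap('side','side3.png')
a=cv2.imread('pics/side3.png')[100:340,240:560];cv2.imwrite('pics/z3.png',cv2.resize(a,None,fx=2,fy=2))
E
```

```text
[ 470.05966929 -152.12592964  106.09459918] [ 0.93221558 -2.40553938  2.99709851] 7.075
```

View pics/z3.png

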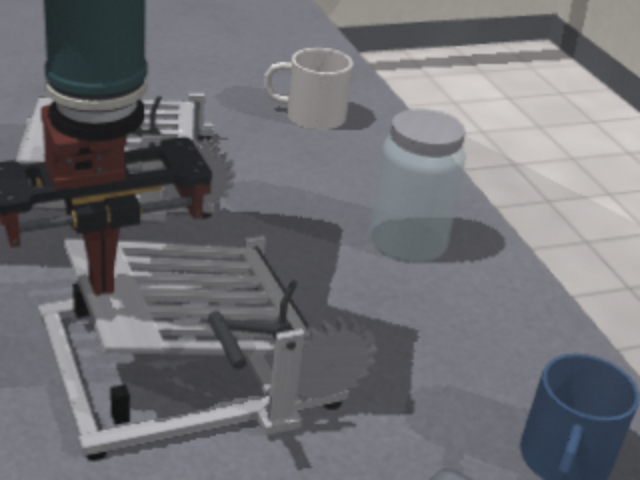

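The grid follows the fingers (tip at crop (103,290), on the plate) and the lever stays back.

>>> drive_tool:
  moves: [-2, 0, -10, 0, 0, 0, -2, 0, -10, 0, 0, 0, -1, 0, -9, 0, 0, 0, -1, 0, -8, 0, 0, 0, 0, 0, -3, 0, 0, 0]

```text
time: 7.75
tool_pos: [463.7, -151.7, 66.0]
ee_rot: [-0.029, 0.707, 0.029, 0.706]
force: [-1.0, -0.2, 1.7]
gripper_width: 0.005
```

>>> drive_tool:
  moves: [0, 0, -2, 0, 0, 0, 0, 0, -2, 0, 0, 0, 0, 0, -1, 0, 0, 0]

```text
time: 8.12
tool_pos: [463.9, -151.7, 61.6]
ee_rot: [-0.029, 0.707, 0.029, 0.706]
force: [-1.2, 0.2, 1.8]
gripper_width: 0.002
```

>>> drive_tool:
  moves: [0, 0, -1, 0, 0, 0, 0, 0, -1, 0, 0, 0]

```text
time: 8.38
tool_pos: [464.0, -151.8, 59.6]
ee_rot: [-0.029, 0.707, 0.029, 0.706]
force: [-2.7, 0.4, 0.8]
gripper_width: 0.006
```

>>> drive_tool:
  moves: [0, 0, -0.5, 0, 0, 0, 0, 0, -0.5, 0, 0, 0]

```text
time: 8.62
tool_pos: [464.0, -151.8, 59.2]
ee_rot: [-0.029, 0.707, 0.029, 0.706]
force: [-3.8, 1.6, 13.9]
gripper_width: 0.005
```

>>> drive_tool:
  moves: [0, 0, -0.5, 0, 0, 0, 0, 0, -0.3, 0, 0, 0]

```text
time: 8.88
tool_pos: [464.0, -151.8, 59.1]
ee_rot: [-0.029, 0.706, 0.029, 0.707]
force: [-4.9, 2.6, 20.2]
gripper_width: 0.008
```

The tip stops at 59.1 mm while the force climbs to 20 N, so the grid is on its end stop. I'll lift straight up and away.

>>> drive_tool:
  moves: [0, 0, 5, 0, 0, 0, 0, 0, 20, 0, 0, 0, 0, 0, 40, 0, 0, 0, 0, 0, 40, 0, 0, 0, 0, 0, 40, 0, 0, 0, -20, -35, 20, 0, 0, 0, -20, -40, 0, 0, 0, 0, -10, -40, 0, 0, 0, 0]

```text
time: 9.88
tool_pos: [413.7, -268.1, 223.5]
ee_rot: [-0.029, 0.706, 0.029, 0.707]
force: [0.4, 0.5, -0.2]
gripper_width: 0.004
```

>>> drive_tool:
  moves: [-15, -45, 0, 0, 0, 0, -15, -45, 0, 0, 0, 0, -15, -45, 0, 0, 0, 0, 0, 0, 0, 0, 0, 0, 0, 0, 0, 0, 0, 0]

```text
time: 10.5
tool_pos: [369.1, -401.4, 222.5]
ee_rot: [-0.028, 0.707, 0.029, 0.707]
force: [0.2, -0.5, -0.2]
gripper_width: 0.005
```

```bash
python3 - <<'E'
from h import *
s=env.state();print(s['tool_pos'],s['force'],s['time'])
i=snap('side','side4.png');j=snap('top','top4.png')
a=cv2.resize(cv2.imread('pics/side4.png')[130:340,220:440],(400,382),interpolation=2);b=cv2.resize(cv2.imread('pics/top4.png')[130:270,300:450],(400,373),interpolation=2)
C=np.zeros((382,800,3),np.uint8);C[:,:400]=a;C[:373,400:]=b
# expected flat free-end corners, z59
x=np.array([.9968,.08]);y=np.array([-.08,.9968]);e=np.array([489,-153])-28*x-15*x
P=[[*(e+80*y),59],[*(e-80*y),59]]
for p,q in zip((proj(i,P)-[220,130])*400/220,(proj(j,P)-[300,130])*400/150+[400,0]):
  print(p,q)
  for k in(p,q): cv2.circle(C,tuple(int(v) for v in k),4,(0,0,255),1)
cv2.imwrite('pics/z4.png',C)
E
```

```text
[ 369.07887565 -401.3935441   222.54247737] [ 0.21844388 -0.47639893 -0.18353265] 10.5
[ 89.77112142 201.96442697] [482.97921175 324.05449752]
[124.47350797 304.00984944] [665.14228703 312.29464387]
```

View pics/z4.png

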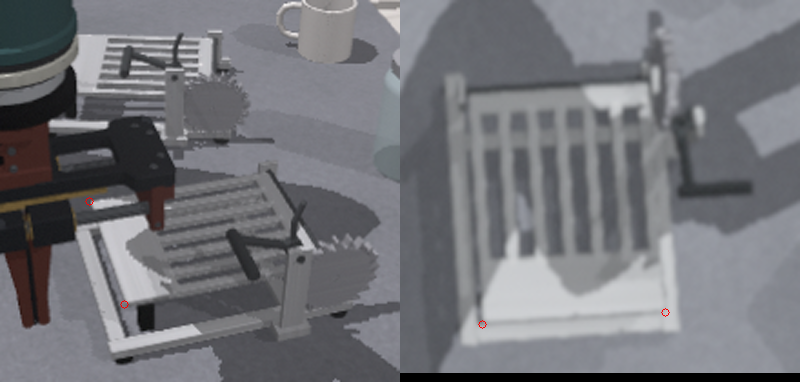

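The plate corners are at about (132,305) and (665,315), within a few pixels of the flat prediction. The plate rests on its black stop, the lever is thrown back and the gripper is clear. Handing in.

```bash
python3 -c "
from bench import env
print(env.close_job())"
```

```text
the job is handed in; nothing more can be done
None
```

The propped trivet is now folded flat, with its pawl lever thrown back and staying off the wheel. I handed the job in at about 10.6 s. I never drove the arm near the other trivet, and it looks unmoved in the pictures.

- **Pawl:** I pushed the thumb bar towards the grid's -x with closed fingers. The next picture showed the lever thrown back, with the bar end where I had predicted it for the back stop.
- **Grid:** I then pressed the solid end plate down. It moved with about 2–3 N until the fingertip reached 59.1 mm (flat is 59). There the force climbed to 20 N with almost no further movement, so it was on its end stop.
- **Last checks:** After I let go and moved clear, the tool read about 0 N. The side and top pictures show the grid flat and the lever still back. One plate corner in the side view was about 8 pixels off my prediction in the enlarged picture, roughly 4 camera pixels. I put that down to my estimate of where the trivet stands; the other visible corner agreed within a few pixels, and the fourth mark was hidden behind the gripper.

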